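# Fill the bolt hopper and set its gate

### The arm

A 6-joint arm with a two-finger parallel gripper is mounted at the origin on a cart in front of the work surface, level with it; the furniture and walls round the work are solid. World frame = base frame: x ahead of the robot, y to its left, z up, the work surface at z = 0. Lengths are in m, angles in rad, forces in N, time in s.
With the tool pointing down it reaches from about 0.35 to 0.775 m from the base axis. Payload 7.3 kg.
Tool frame: the origin (TCP) lies at the very end of the fingers, on their centre line; the grasp point (between the pads) lies 19 mm behind it; z points along the fingers, y is the line along which they close (so a half turn about z gives the same grasp; the last joint's range is limited). The gripper opens to 92 mm and grips with 3 to 60 N. Pads are 19 mm wide; open, the fingers measure 130 mm over their backs; the gripper's body (75 mm by 190 mm) begins 47 mm behind the grasp point.
Start: joints at [1.016, 0.342, 1.524, -0, 1.275, -0.146], TCP at [0.209, 0.482, 0.199] pointing down, gripper open.
Joint ranges: [-2.53, 2.53], [-0.77, 2.02], [0.04, 2.7], [-1, 4.14], [0.28, 2.66], [-3.11, 3.11]. Speed limits (rad/s): [2.57, 2.57, 3.14, 3.14, 3.14, 3.14].

### API

Orientations are given as [roll, pitch, yaw] about the fixed x, y, z axes, in that order (R = Rz(yaw) Ry(pitch) Rx(roll)).
In Python, from cell import * gives the robot as it stands.
- The arm moves only by the tool step_arm, never from a script. Its argument "commands" is a list of rows, each a list of 7 numbers: the opening, from 0 (shut) to 1 (fully open), then the shift along the world's x, y, z in cm, then the turn, a rotation vector about the world's x, y, z in rad. A call has 1 to 5 rows; each row is the pose to reach, as a shift and turn from the pose commanded when the call began; what a row does not reach only later rows make up. A row lasts 1/12 s, in which the tool goes at most 41.7 mm and 7.16 degrees, less where a joint would pass 70% of its speed; a pose out of reach is approached as far as the arm can. A call with a gripper value outside its range is refused whole. The fingers move at their own pace and stop on an object; "grip_force" is the grip in N (left out, the last holds). Time passes only in rows, so rows that repeat a pose let the fingers close. It gives the time, the measured TCP pose, the force, the opening and the grip force at its end, in the units of the state.
- observe(): the state, without advancing time (a new reading comes with each control period).
- read_camera(name): name is "side" or "top"; returns the picture (480x640x3 uint8, red, green, blue); there is no depth.
- camera_model(name): a dict with "vfov" (degrees; the focal length in pixels is half the picture's height over the tangent of half this angle, whatever the lens; pixels are square), "cx", "cy" (the principal point, pixels), "world_to_cam" (4x4, takes a point from world to camera coordinates). Camera axes: x right, y up, looking along -z (the intrinsics and any distortion apply to the point x, -y, -z); pixel columns grow to the right and rows downward; lengths in m; the calibration is good to about 2 mm. A picture is of the moment at which its call begins. camera_model takes no time and is no camera call.
- hand_in(): hands the job in; it is judged then, once.
The state is a dict: "time": time; "qpos": joint angles; "qvel": joint speeds; "joint_efforts": joint torques, N m; "tool_pos": TCP position; "tool_rot": TCP orientation; "contact_force": force on the tool from outside, world axes, zero at the start; "torque": the same for the moment, N m; "opening": finger opening in m; "grip_force": force on a finger pad.
Only numpy, scipy, OpenCV 4.12 (cv2) and the standard library are available. Lean on these libraries where they do the work, as an engineer would, in place of code of your own. Each camera call takes 0.05 s, during which the arm holds its last target. There are 200 camera calls.

### The job

Tip all four bolts out of the plywood tote into the feed hopper and stand the empty tote back upright on the bench. With the hopper filled, turn the hopper's black wing knob clockwise until the gate seats on its sill, then back it off a quarter turn so that swarf can sift out under the gate while the bolts stay in. Finish still gripping the knob at that setting, without letting go, so that the lock nut can be tightened under it; do not disturb the other things on the bench.

Things in the scene. Friction and masses are not known exactly. Their poses are not given: they have to be found in the camera images.
- tote: open plywood tote, 148 (x) x 138 (y) x 118 mm, loose, 0.22 to 0.37 kg. Origin: centre of its underside, z up. 9 mm end boards at x = +-70 mm carry a grip rail along x; back wall 50 mm high at y = -57; the low side at +y is a lip sloping up 14 degrees from the 6 mm floor. The bolts on the floor slide out over the lip when the tote is tilted about its x axis, +y side down, by 50 to 65 degrees.
- tote_rail (a point): centre of the tote's grip rail, 102 mm above the tote's underside: 14 mm thick (y), 32 mm tall (86 to 118 mm), 130 mm long along x between the end boards, which end level with its top; 80 mm of free space under it.
- tote_lip (a point): middle of the outer edge of the tote's sloping lip, 79 mm to +y of the tote's middle and 12 mm above its underside; the lip is 130 mm wide along x.
- bolt0: one of four equal steel hex bolts, 54 mm long, head 20 mm across and 8 mm thick, shank 12 mm, 70 g, lying loose in the tote at the start. Origin: centre of the head's outer face; its z axis runs along the shank towards the tip.
- bolt1: one of four equal steel hex bolts, 54 mm long, head 20 mm across and 8 mm thick, shank 12 mm, 70 g, lying loose in the tote at the start. Origin: centre of the head's outer face; its z axis runs along the shank towards the tip.
- bolt2: one of four equal steel hex bolts, 54 mm long, head 20 mm across and 8 mm thick, shank 12 mm, 70 g, lying loose in the tote at the start. Origin: centre of the head's outer face; its z axis runs along the shank towards the tip.
- bolt3: one of four equal steel hex bolts, 54 mm long, head 20 mm across and 8 mm thick, shank 12 mm, 70 g, lying loose in the tote at the start. Origin: centre of the head's outer face; its z axis runs along the shank towards the tip.
- feed_hopper: grey sheet-steel feed hopper fixed to the bench, open at the top, 166 (x) x 176 (y) x 163 mm, feet out to y = +-114. Origin: on the bench under its middle, x to its back, z up; gate, outlet lip (to x = -142 mm) and knob are at its front. Inside: x -73 (-79 at the gate) to 86, y -85 to 85 mm; the floor slopes down to the front, from z = 105 to 29 mm at the gate.
- hopper_mouth (a point): centre of the hopper's open mouth at rim height, 160 mm above the bench (rolled rim to 163 mm); the mouth is 159 mm (hopper x) by 170 mm (hopper y).
- wing_knob: black wing knob on the gate spindle: bar 54 mm long (its x), 12 thick (its y), 28 tall. Origin: on the spindle axis under the bar, 199 mm above the bench (bar to 227), 100 mm in front of the hopper's origin. Under it a stem of 9 mm radius, lock nut top at 180 mm; hopper rim 22 mm behind the axis, 163 mm high. At screw value v the bar lies along the hopper's x axis turned by v anticlockwise.
- gate_screw (a joint): turn of the spindle and knob in rad: 0 = gate seated on the sill (hard stop), growing anticlockwise seen from above as the gate opens, 20 mm a turn, up to 3.0; a quarter turn off the seat is 1.57. It stands between 0.6 and 1.45 at the start, stays where it is left, and needs about 0.1 N m to turn.
- gate_edge (a point): middle of the gate plate's lower edge; 29 mm above the bench when seated, 34 mm at a quarter turn.
- tape_measure: yellow tape measure, 36 x 89 x 65 mm, standing on the bench; bystander. Origin: centre of its underside.
- wax_tin: round brown tin, 70 mm across, 30 high; bystander. Origin: centre of its underside.
- wire_spool: red wire spool, 58 mm across, 40 high; bystander. Origin: centre of its underside.

How it is judged:
On the way, in this order (a step that is already met when the one before it is completed fails the run):
1. the tote is lifted over the hopper and tilted (angle between tote's own z axis and vertical above 0.5 rad and height (world z) of tote_rail above 0.2 m and horizontal distance between tote_rail and hopper_mouth below 0.2 m), for 0.1 s.
2. all four bolts are in the hopper (x of bolt0 in the frame of feed_hopper between -0.083 and 0.089 m and y of bolt0 in the frame of feed_hopper between -0.088 and 0.088 m and z of bolt0 in the frame of feed_hopper between 0.02 and 0.16 m and x of bolt1 in the frame of feed_hopper between -0.083 and 0.089 m and y of bolt1 in the frame of feed_hopper between -0.088 and 0.088 m and z of bolt1 in the frame of feed_hopper between 0.02 and 0.16 m and x of bolt2 in the frame of feed_hopper between -0.083 and 0.089 m and y of bolt2 in the frame of feed_hopper between -0.088 and 0.088 m and z of bolt2 in the frame of feed_hopper between 0.02 and 0.16 m and x of bolt3 in the frame of feed_hopper between -0.083 and 0.089 m and y of bolt3 in the frame of feed_hopper between -0.088 and 0.088 m and z of bolt3 in the frame of feed_hopper between 0.02 and 0.16 m), for 0.2 s.
3. the wing knob is turned clockwise until the gate seats (value of joint gate_screw below 0.06 rad), for 0.2 s.
At the end, for the whole second after the job is handed in: The fingers grip the wing knob (more than 2 N) and hold it still a quarter turn off the seat (1.57 rad, within 0.22 rad); all four bolts lie inside the hopper, and the tote stands upright (within 0.1 rad) and at rest on the bench (all of step 2 and value of joint gate_screw between 1.35 and 1.79 rad and velocity of joint gate_screw between -0.1 and 0.1 rad/s and contact force between wing_knob and the fingers above 2 N and angle between tote's own z axis and vertical below 0.1 rad and height (world z) of tote below 0.01 m and linear speed of tote below 0.03 m/s); the arm keeps its last pose, push and grip.
It fails at once if the tape measure is moved by more than 30 mm (distance of tape_measure from where it was at the start of the episode above 0.03 m).
It fails at once if the tin is moved by more than 30 mm (distance of wax_tin from where it was at the start of the episode above 0.03 m).
It fails at once if the wire spool is moved by more than 30 mm (distance of wire_spool from where it was at the start of the episode above 0.03 m).
It also fails if it takes over 64 s, if anything falls off the work surface, if the arm or the gripper's body presses on something with over 40 N, if the wrist force passes 120 N, or if a joint passes its speed limit or range.

## Working session

There is one attempt and no reset: what is moved stays moved. The work goes in short steps, Python scripts to look and compute and a tool call to move; the robot and the scene stay as the last step left them, time stands still between calls to the robot, and variables do not carry over. Pictures are saved under pics/ and viewed, at most 10 in all, crops included, and the job is handed in when it is done.

Besides the shell and the picture viewer there is one more tool, called after "Emit:" by a JSON object that holds its "op" and its "data". step_arm: Moves the arm, as the interface text tells. Its arguments: {"type":"object","properties":{"commands":{"type":"array"},"grip_force":{"type":"number"}},"required":["commands"]}

```bash
mkdir -p pics; ls; python3 - <<'E'
from cell import *
import cv2,numpy as np
for n in("top","side"):
    cv2.imwrite(f"pics/{n}0.png",read_camera(n)[:,:,::-1])
    m=camera_model(n);print(n,{k:(np.round(v,3).tolist() if k=="world_to_cam" else v) for k,v in m.items()})
s=observe();print(s)
E
```

```text
pics
top {'vfov': 44.75956352379348, 'cx': 318.6224641848971, 'cy': 238.8769478449944, 'world_to_cam': [[-0.048, -0.999, -0.005, 0.031], [0.976, -0.048, 0.212, -0.601], [-0.212, 0.005, 0.977, -1.463], [0.0, 0.0, 0.0, 1.0]]}
side {'vfov': 49.9310746666983, 'cx': 324.8234663966348, 'cy': 234.3536484946952, 'world_to_cam': [[0.983, -0.185, -0.009, -0.547], [0.131, 0.661, 0.739, -0.16], [-0.13, -0.727, 0.674, -1.136], [0.0, 0.0, 0.0, 1.0]]}
{'time': 0.1, 'qpos': array([ 1.01598750e+00,  3.42634641e-01,  1.52486822e+00, -3.12661571e-07,
        1.27539687e+00, -1.46020852e-01]), 'qvel': array([ 0.00127788, -0.00145354, -0.00077137,  0.00017907, -0.00113329,
        0.00148755]), 'joint_efforts': array([ 1.64478413e-03, -4.31998336e+01, -2.44696122e+01,  7.18207425e-02,
        5.24150231e-02,  7.79086832e-06]), 'tool_pos': array([0.20847721, 0.48142559, 0.19864263]), 'tool_rot': array([-3.14029944e+00, -1.89887183e-04,  2.73280465e+00]), 'contact_force': array([-0.59320828,  0.11144859,  0.33465652]), 'torque': array([ 0.01019988, -0.00187741,  0.02175074]), 'grip_force': 0.0, 'opening': 0.09167388338678546}
```

View pics/top0.png

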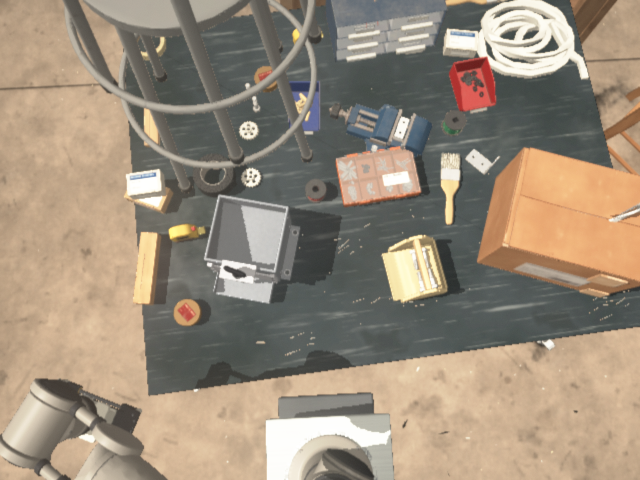

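View pics/side0.png

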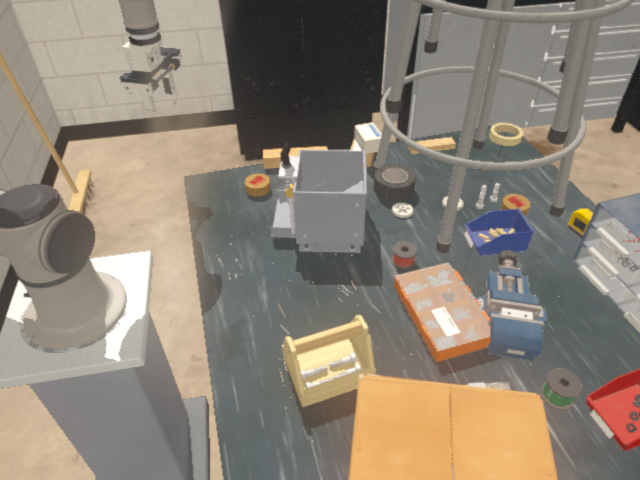

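```bash
python3 - <<'E'
import cv2,numpy as np
a=cv2.imread("pics/top0.png");b=cv2.imread("pics/side0.png")
r=lambda i,x,y,w,h:cv2.resize(i[y:y+h,x:x+w],(400,300),interpolation=cv2.INTER_CUBIC)
o=np.vstack([np.hstack([r(a,370,225,100,75+15)[:300],r(b,275,310,120,90)]),np.hstack([r(a,190,190,133,100+20),r(b,240,135,150,112)])])
cv2.imwrite("pics/crop0.png",o)
E
```

```text
(no output)
```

View pics/crop0.png

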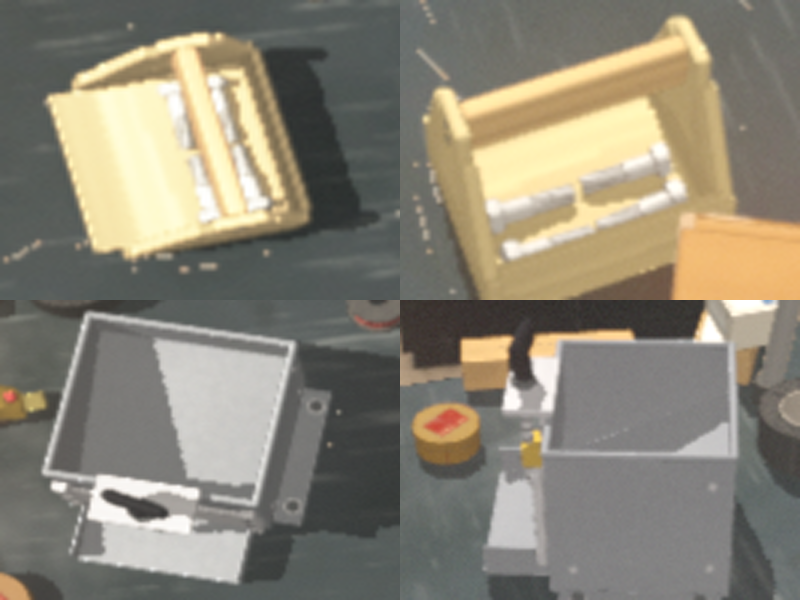

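```bash
cat > h.py <<'E'
from cell import *
import cv2,numpy as np
def ray(n,p):
    m=camera_model(n);f=240/np.tan(np.radians(m["vfov"]/2));T=np.array(m["world_to_cam"])
    d=T[:3,:3].T@np.array([(p[0]-m["cx"])/f,-(p[1]-m["cy"])/f,-1]);return -T[:3,:3].T@T[:3,3],d
def onz(n,p,z):
    c,d=ray(n,p);return c+d*(z-c[2])/d[2]
def pix(n,X):
    m=camera_model(n);f=240/np.tan(np.radians(m["vfov"]/2));T=np.array(m["world_to_cam"])
    q=T[:3,:3]@X+T[:3,3];return m["cx"]-f*q[0]/q[2],m["cy"]+f*q[1]/q[2]
E
python3 - <<'E'
from h import *
np.set_printoptions(precision=4,suppress=True)
def two(a,b):
    c1,d1=ray("top",a);c2,d2=ray("side",b)
    t=np.linalg.lstsq(np.c_[d1,-d2],c2-c1,rcond=None)[0];p,q=c1+t[0]*d1,c2+t[1]*d2;return (p+q)/2,np.linalg.norm(p-q)
print("rail top",[onz("top",p,.118) for p in [(415.8,239.4),(428,288.7)]])
S=lambda x,y:(275+x*.3,310+y*.3)
print("rail side",[onz("side",S(*p),.118) for p in [(468,115),(685,48)]] if 0 else [onz("side",(275+(x-400)*.3,310+y*.3),.118) for x,y in[(458,110),(680,45)]])
P=[(218.9,196),(288.7,207.6),(275.8,272),(205,258.8)]
Q=[onz("top",p,.162) for p in P];print("rim",Q,np.mean(Q,0),[np.linalg.norm(Q[i]-Q[i-1]) for i in range(4)])
Q2=[onz("side",(240+(x-400)*.375,135+(y-300)*.3733),.162) for x,y in[(557,343),(733,343),(735,458),(546,453)]]
print("rim side",Q2,np.mean(Q2,0))
print("knob",[onz("top",p,.225) for p in [(224.2,268),(245.5,276)]])
img=read_camera("top")
h=cv2.cvtColor(img,cv2.COLOR_RGB2HSV)
for nm,p,z in[("tape",(183,233),.065),("tin",(187,313),.03),("spool",(316,189),.04),("lip1",(382,254),.012),("lip2",(394,299.5),.012)]:print(nm,onz("top",p,z))
E
```

```text
rail top [array([ 0.5772, -0.2435,  0.118 ]), array([ 0.4511, -0.2632,  0.118 ])]
rail side [array([ 0.4478, -0.2711,  0.118 ]), array([ 0.5741, -0.2517,  0.118 ])]
rim [array([0.7026, 0.2447, 0.162 ]), array([0.6641, 0.072 , 0.162 ]), array([0.5042, 0.1093, 0.162 ]), array([0.5452, 0.2805, 0.162 ])] [0.604  0.1766 0.162 ] [np.float64(0.1614446552814695), np.float64(0.17696230926446113), np.float64(0.16409376418582153), np.float64(0.17603124579692225)]
rim side [array([0.5424, 0.2699, 0.162 ]), array([0.7046, 0.237 , 0.162 ]), array([0.6642, 0.0671, 0.162 ]), array([0.5083, 0.1053, 0.162 ])] [0.6048 0.1698 0.162 ]
knob [array([0.5093, 0.2239, 0.225 ]), array([0.4881, 0.1749, 0.225 ])]
tape [0.6356 0.3567 0.065 ]
tin [0.4287 0.3542 0.03  ]
spool [0.7464 0.0016 0.04  ]
lip1 [ 0.5636 -0.1677  0.012 ]
lip2 [ 0.4395 -0.1908  0.012 ]
```

Emit:
{"op": "step_arm", "data": {"commands": [[1,1.45,-3.5,0.3,0,0,-0.12],[1,2.9,-7,0.6,0,0,-0.24],[1,4.35,-10.5,0.9,0,0,-0.36],[1,5.8,-14,1.2,0,0,-0.48],[1,7.25,-17.5,1.5,0,0,-0.6]]}}

```text
time: 0.57
tool_pos: [0.2812, 0.3051, 0.2142]
tool_rot: [-3.141, 0.0, 2.128]
contact_force: [0.2, 0.4, -0.1]
opening: 0.092
grip_force: 0.0
```

Emit:
{"op": "step_arm", "data": {"commands": [[1,1.45,-3.5,0,0,0,-0.12],[1,2.9,-7,0,0,0,-0.24],[1,4.35,-10.5,0,0,0,-0.36],[1,5.8,-14,0,0,0,-0.48],[1,7.25,-17.5,0,0,0,-0.6]]}}

```text
time: 0.98
tool_pos: [0.3538, 0.13, 0.2143]
tool_rot: [3.141, -0.0, 1.527]
contact_force: [-0.1, 0.3, -0.2]
opening: 0.0918
grip_force: 0.0
```

Emit:
{"op": "step_arm", "data": {"commands": [[1,1.45,-3.5,0,0,0,-0.12],[1,2.9,-7,0,0,0,-0.24],[1,4.35,-10.5,0,0,0,-0.36],[1,5.8,-14,0,0,0,-0.48],[1,7.25,-17.5,0,0,0,-0.6]]}}

```text
time: 1.4
tool_pos: [0.4263, -0.0452, 0.2142]
tool_rot: [3.142, -0.0, 0.926]
contact_force: [0.4, 0.5, 0.3]
opening: 0.0919
grip_force: 0.0
```

Emit:
{"op": "step_arm", "data": {"commands": [[1,1.45,-3.5,0,0,0,-0.12],[1,2.9,-7,0,0,0,-0.24],[1,4.35,-10.5,0,0,0,-0.36],[1,5.8,-14,0,0,0,-0.48],[1,7.25,-17.5,0,0,0,-0.6]]}}

```text
time: 1.82
tool_pos: [0.4989, -0.2201, 0.2139]
tool_rot: [-3.141, 0.0, 0.326]
contact_force: [-0.3, -0.5, 0.3]
opening: 0.0919
grip_force: 0.0
```

```bash
python3 - <<'E'
from cell import *
s=observe();print(s["time"],s["qpos"].round(4),s["tool_pos"].round(4),s["tool_rot"].round(4))
E
```

```text
1.8167 [-0.5561  0.3687  1.4425  0.      1.3308  0.6882] [ 0.4989 -0.2201  0.2139] [-3.1412e+00  3.0000e-04  3.2650e-01]
```

Emit:
{"op": "step_arm", "data": {"commands": [[1,0.7,-1.8,-2,0,0,-0.08],[1,1.4,-3.7,-5,0,0,-0.16],[1,1.4,-3.7,-9,0,0,-0.16],[0.7,1.4,-3.7,-12,0,0,-0.16],[0.5,1.4,-3.7,-12.8,0,0,-0.16]]}}

```text
time: 2.23
tool_pos: [0.5095, -0.2536, 0.0807]
tool_rot: [-3.135, 0.007, 0.172]
contact_force: [-0.4, 0.2, 0.5]
opening: 0.0829
grip_force: 0.0
```

```bash
python3 - <<'E'
from h import *
s=observe();print(s["qpos"].round(4),s["tool_pos"].round(4),s["tool_rot"].round(4),s["opening"])
a=read_camera("top")[:,:,::-1];b=read_camera("side")[:,:,::-1]
o=np.hstack([cv2.resize(a[200:320,350:470],(400,400),interpolation=2),cv2.resize(b[270:420,260:410],(400,400),interpolation=2)])
cv2.imwrite("pics/c1.png",o)
E
```

```text
[-5.9650e-01  5.4360e-01  1.5501e+00 -1.0000e-04  1.0579e+00  8.0240e-01] [ 0.5095 -0.2536  0.0807] [-3.1347  0.0073  0.1721] 0.08288431180047497
```

View pics/c1.png

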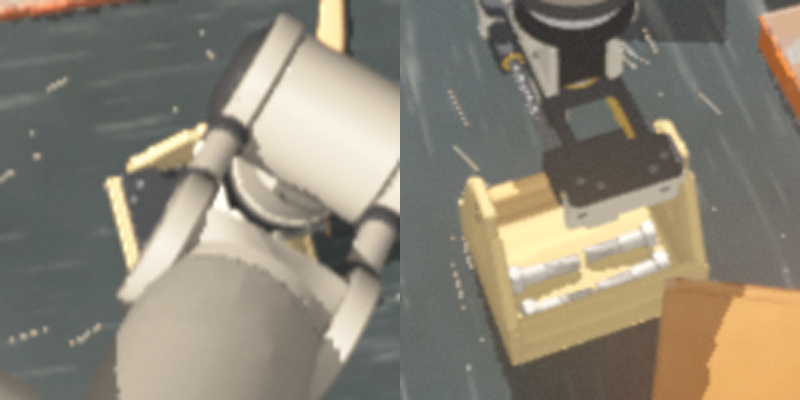

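Emit:
{"op": "step_arm", "data": {"commands": [[0.1,0,0,0.2,0,0,0],[0,0,0,0.2,0,0,0],[0,0,0,0.2,0,0,0],[0,0,0,0.2,0,0,0],[0,0,0,0.2,0,0,0]], "grip_force": 50}}

```text
time: 2.75
tool_pos: [0.5132, -0.2554, 0.0894]
tool_rot: [3.14, -0.001, 0.173]
contact_force: [-0.4, -0.4, -0.0]
opening: 0.0419
grip_force: 0.0
```

Emit:
{"op": "step_arm", "data": {"commands": [[0,0,0,0,0,0,0],[0,0,0,0,0,0,0],[0,0,0,0.5,0,0,0],[0,0,0,1.5,0,0,0],[0,0,0,3,0,0,0]]}}

```text
time: 3.17
tool_pos: [0.5121, -0.2549, 0.1182]
tool_rot: [-3.14, 0.002, 0.173]
contact_force: [0.2, 0.4, -0.6]
opening: 0.0084
grip_force: 0.0
```

```bash
python3 - <<'E'
from h import *
s=observe();print(s["qpos"].round(4),s["tool_pos"].round(4),s["tool_rot"].round(4),s["opening"],s["contact_force"],s["torque"])
# fit a2,a3,c1,h-L from recorded poses
from scipy.optimize import least_squares
D=[([.3426,1.5249],(.20848,.48143,.19864)),([.3687,1.4425],(.4989,-.2201,.2139)),([.5436,1.5501],(.5095,-.2536,.0807)),(s["qpos"][1:3],s["tool_pos"])]
A=[];B=[]
for (a,b),p in D:
    rho=np.sqrt(p[0]**2+p[1]**2-.0764**2)
    A+=[[np.sin(a),np.sin(a+b),0],[np.cos(a),np.cos(a+b),1]];B+=[rho,p[2]]
x,r,_,_=np.linalg.lstsq(np.array(A),np.array(B),rcond=None);print(x,r)
E
```

```text
[-5.9570e-01  5.0190e-01  1.5064e+00 -1.0000e-04  1.1356e+00  8.0230e-01] [ 0.5121 -0.2549  0.1182] [-3.1401e+00  1.7000e-03  1.7280e-01] 0.008409688089617397 [ 0.15350848  0.38566995 -0.61374789] [-0.01697653  0.14897057 -0.03334965]
[ 0.43933667  0.39058543 -0.10141571] [1.87411676e-05]
```

Emit:
{"op": "step_arm", "data": {"commands": [[1,0,0,2,0,0,0],[1,0,0,2,0,0,0],[1,0,0,2,0,0,0],[1,0,0,2,0,0,0],[1,0,0,2,0,0,0]]}}

```text
time: 3.58
tool_pos: [0.5122, -0.2549, 0.1375]
tool_rot: [-3.141, 0.001, 0.173]
contact_force: [-0.4, -0.2, -0.9]
opening: 0.0377
grip_force: 0.0
```

Emit:
{"op": "step_arm", "data": {"commands": [[1,0,0,0,0,0,0],[1,0,0,0,0,0,0],[1,0,0,-2,0,0,0],[0.8,0,0,-4,0,0,0],[0.6,0,0,-5.5,0,0,0]]}}

```text
time: 4.0
tool_pos: [0.5121, -0.2549, 0.0816]
tool_rot: [-3.141, 0.001, 0.173]
contact_force: [-0.1, 0.6, -0.4]
opening: 0.0637
grip_force: 0.0
```

Emit:
{"op": "step_arm", "data": {"commands": [[0,0,0,0,0,0,0],[0,0,0,0,0,0,0],[0,0,0,0,0,0,0],[0,0,0,0,0,0,0],[0,0,0,0,0,0,0]], "grip_force": 50}}

```text
time: 4.42
tool_pos: [0.5132, -0.2556, 0.0843]
tool_rot: [3.14, -0.001, 0.173]
contact_force: [0.8, 0.3, -0.2]
opening: 0.0332
grip_force: 0.0
```

Emit:
{"op": "step_arm", "data": {"commands": [[0,0,0,0,0,0,0],[0,0,0,0,0,0,0],[0,0,0,0,0,0,0],[0,0,0,0,0,0,0],[0,0,0,0,0,0,0]]}}

```text
time: 4.83
tool_pos: [0.5129, -0.2558, 0.0835]
tool_rot: [3.141, -0.0, 0.173]
contact_force: [1.2, -2.2, 1.8]
opening: 0.0129
grip_force: 50.0
```

Emit:
{"op": "step_arm", "data": {"commands": [[0,0,0,0,0,0,0],[0,0,0,0,0,0,0],[0,0,0,0,0,0,0],[0,0,0,0,0,0,0],[0,0,0,0,0,0,0]]}}

```text
time: 5.25
tool_pos: [0.5129, -0.2556, 0.0836]
tool_rot: [3.141, -0.0, 0.173]
contact_force: [-0.3, -4.5, 4.2]
opening: 0.0134
grip_force: 50.0
```

Emit:
{"op": "step_arm", "data": {"commands": [[0,0,0,0.5,0,0,0],[0,0,0,1.5,0,0,0],[0,0,0,3.5,0,0,0],[0,0,0,6,0,0,0],[0,0,0,8.5,0,0,0]]}}

```text
time: 5.67
tool_pos: [0.5116, -0.2537, 0.1682]
tool_rot: [-3.138, 0.003, 0.173]
contact_force: [1.4, 0.0, -4.9]
opening: 0.0135
grip_force: 50.0
```

Emit:
{"op": "step_arm", "data": {"commands": [[0,0,0,3,0.02,0,0],[0,0,0,6,0.06,0,0],[0,0,0,9,0.1,0,0],[0,0,0,12,0.15,0,0],[0,0,0,14,0.2,0,0]]}}

```text
time: 6.08
tool_pos: [0.5126, -0.2542, 0.3116]
tool_rot: [-2.943, -0.036, 0.171]
contact_force: [1.6, -0.4, -5.5]
opening: 0.0132
grip_force: 50.0
```

Emit:
{"op": "step_arm", "data": {"commands": [[0,0,0,2,0,0,0],[0,0,0,4,0,0,0],[0,0,0,5,0,0,0],[0,0,0,5,0,0,0],[0,0,0,5,0,0,0]]}}

```text
time: 6.5
tool_pos: [0.5125, -0.2547, 0.3579]
tool_rot: [-2.944, -0.034, 0.17]
contact_force: [-1.0, -0.1, -5.0]
opening: 0.0132
grip_force: 50.0
```

```bash
cat > kin.py <<'E'
import numpy as np
from scipy.spatial.transform import Rotation as R
from scipy.optimize import least_squares
# model: z-y-y-x... forearm along local z when all zero (vertical), yaw j1, pitch j2, pitch j3, roll s4*j4 about forearm, pitch j5, roll s6*j6
def fk(q,P,s4=1):
    d,a2,a3,h,L=P
    A=R.from_euler('ZY',[q[0],q[1]]);p=np.array([0,0,h])+R.from_euler('z',q[0]).apply([0,d,0])+A.apply([0,0,a2])
    A=A*R.from_euler('Y',q[2]);p=p+A.apply([0,0,a3])
    A=A*R.from_euler('ZYZ',[s4*q[3],q[4],q[5]]);return p+A.apply([0,0,L]),A
E
python3 - <<'E'
from h import *
from kin import *
s=observe();print(s["qpos"].round(4),s["tool_pos"].round(4),s["tool_rot"].round(4),s["opening"],s["contact_force"],s["torque"])
D=[([1.01599,.34263,1.52487,0,1.2754,-.14602],(.20848,.48143,.19864)),([-.5561,.3687,1.4425,0,1.3308,.6882],(.4989,-.2201,.2139)),([-.5957,.5019,1.5064,0,1.1356,.8023],(.5121,-.2549,.1182)),(s["qpos"],s["tool_pos"])]
for s4 in(1,-1):
    r=least_squares(lambda P:np.concatenate([fk(q,P,s4)[0]-p for q,p in D]),[.076,.44,.39,.2,.3]);print(s4,r.x.round(4),r.fun.round(4))
    print((fk(s["qpos"],r.x,s4)[1].inv()*R.from_euler('xyz',s["tool_rot"])).as_rotvec())
    print((fk(s["qpos"],r.x,s4)[1]).as_matrix().round(3), R.from_euler('xyz',s["tool_rot"]).as_matrix().round(3))
E
```

```text
[-0.6893  0.4485  0.9546  0.1608  1.8642  0.7451] [ 0.5125 -0.2547  0.3579] [-2.9437 -0.0335  0.17  ] 0.01321301340930959 [-0.96897846 -0.05153283 -5.02738846] [-0.3329777   0.20202933 -0.00314683]
1 [0.0793 0.4787 0.3791 0.1283 0.27  ] [-0.0004  0.0049 -0.0003  0.0021  0.0021  0.0007  0.0067 -0.001  -0.0008
 -0.0137 -0.      0.0005]
[-3.02506553e-16  3.08286933e-16  1.57079633e+00]
[[-0.172  0.985 -0.001]
 [ 0.965  0.169  0.199]
 [ 0.196  0.034 -0.98 ]] [[ 0.985  0.172 -0.001]
 [ 0.169 -0.965  0.199]
 [ 0.034 -0.196 -0.98 ]]
-1 [ 0.0838  0.4104  0.393  -0.2257 -0.1512] [-0.009  -0.0005 -0.0015 -0.0048  0.0117  0.0009 -0.0067  0.0136  0.0006
  0.0068 -0.0345 -0.    ]
[-0.01359645  0.33708239  1.46447954]
[[-0.101  0.975 -0.196]
 [ 0.995  0.096 -0.037]
 [-0.018 -0.199 -0.98 ]] [[ 0.985  0.172 -0.001]
 [ 0.169 -0.965  0.199]
 [ 0.034 -0.196 -0.98 ]]
```

```bash
cat > kin.py <<'E'
import numpy as np
from scipy.spatial.transform import Rotation as R
from scipy.optimize import least_squares
O=R.from_euler('z',np.pi/2)
def fk(q,P):
    d,a2,a3,h,L,e,w=P
    A=R.from_euler('z',q[0]);p=np.array([0,0,h])+A.apply([0,d,0])
    A=A*R.from_euler('y',q[1]);p=p+A.apply([0,0,a2]);A=A*R.from_euler('y',q[2]);p=p+A.apply([e,0,a3])
    A=A*R.from_euler('z',q[3]);p=p+A.apply([0,w,0])
    A=A*R.from_euler('YZ',[q[4],q[5]]);return p+A.apply([0,0,L]),A*O
lo=np.array([-2.53,-.77,.04,-1,.28,-3.11]);hi=np.array([2.53,2.02,2.7,4.14,2.66,3.11])
def ik(p,Rt,P,q0):
    f=lambda q:(lambda a:np.r_[(a[0]-p)*5,(a[1].inv()*Rt).as_rotvec()])(fk(q,P))
    return min((least_squares(f,np.clip(g,lo+.01,hi-.01),bounds=(lo,hi)) for g in q0),key=lambda r:r.cost)
E
python3 - <<'E'
from h import *
from kin import *
np.set_printoptions(precision=3,suppress=True)
s=observe()
D=[([1.01599,.34263,1.52487,0,1.2754,-.14602],(.20848,.48143,.19864)),([-.5561,.3687,1.4425,0,1.3308,.6882],(.4989,-.2201,.2139)),([-.5957,.5019,1.5064,0,1.1356,.8023],(.5121,-.2549,.1182)),(s["qpos"],s["tool_pos"])]
P0=np.array([.0,.44,.39,.2,.3,0,.076])
P=least_squares(lambda P:np.r_[np.concatenate([fk(q,P)[0]-p for q,p in D]),(P-P0)*.003],P0).x
print(P,np.concatenate([fk(q,P)[0]-p for q,p in D]));np.save("P.npy",P)
hy=-.226;ex=np.array([np.cos(hy),np.sin(hy),0]);ey=np.array([-ex[1],ex[0],0]);H=np.array([.598,.1745,0])+.0065*ex
Q0=[s["qpos"],[.2,.3,1.4,.8,1.3,-.5],[0,.4,1,1.5,1.5,-1],[.2,.2,1.8,0,.4,.3]]
for psi in hy+np.array([0,.4,.8,1.2,1.571,1.9]):
  for th in(0,.9,1.1):
    u=np.array([np.cos(psi),np.sin(psi),0]) # tool horizontal dir; lip faces -u
    z=np.array([0,0,1.]);tz=u*np.sin(th)-z*np.cos(th);ty=u*np.cos(th)+z*np.sin(th)
    rail_to_lip=-.079*ty+.090*tz
    lip=H+.035*u+z*.19
    g=lip-rail_to_lip if th else lip-(-.079*u*.5-.09*z)+z*.1
    Rt=R.from_matrix(np.c_[np.cross(ty,tz),ty,tz]);r=ik(g+.019*tz,Rt,P,Q0)
    print(round(psi,2),th,(g+.019*tz),"cost %.5f"%r.cost,r.x)
E
```

```text
[0.076 0.507 0.379 0.223 0.346 0.047 0.001] [-0. -0.  0. -0. -0.  0.  0.  0. -0. -0. -0.  0.]
-0.23 0 [0.677 0.156 0.361] cost 0.00000 [0.117 0.682 0.528 0.    1.932 0.343]
-0.23 0.9 [0.632 0.167 0.296] cost 0.00000 [ 0.375  0.208  1.81  -1.     0.552  1.329]
-0.23 1.1 [0.612 0.171 0.293] cost 0.02097 [ 0.377  0.161  1.858 -1.     0.518  1.326]
0.17 0 [0.678 0.186 0.361] cost 0.00000 [ 0.159  0.708  0.479  0.     1.955 -0.015]
0.17 0.9 [0.632 0.178 0.296] cost 0.00087 [ 0.144  0.128  1.875  0.096  0.28  -0.112]
0.17 1.1 [0.612 0.174 0.293] cost 0.00040 [ 0.14   0.127  2.166  3.02   0.28  -3.039]
0.57 0 [0.667 0.213 0.361] cost 0.00000 [ 0.201  0.699  0.494  0.     1.948 -0.373]
0.57 0.9 [0.628 0.189 0.296] cost 0.00000 [-0.087  0.154  1.884  1.05   0.588 -1.418]
0.57 1.1 [0.611 0.177 0.293] cost 0.00000 [-0.189  0.153  2.096  1.653  0.666 -2.085]
0.97 0 [0.646 0.235 0.361] cost 0.00000 [ 0.237  0.659  0.57   0.     1.913 -0.737]
0.97 0.9 [0.62  0.197 0.296] cost 0.00000 [-0.221  0.273  1.726  1.021  1.025 -1.709]
0.97 1.1 [0.609 0.179 0.293] cost 0.00000 [-0.345  0.305  1.881  1.297  1.111 -2.06 ]
1.34 0 [0.621 0.246 0.361] cost 0.00000 [ 0.262  0.602  0.671  0.     1.868 -1.083]
1.34 0.9 [0.611 0.201 0.296] cost 0.00000 [-0.252  0.423  1.499  0.924  1.375 -1.865]
1.34 1.1 [0.606 0.18  0.293] cost 0.00000 [-0.358  0.48   1.591  1.096  1.456 -2.075]
1.67 0 [0.597 0.247 0.361] cost 0.00000 [ 0.274  0.544  0.771  0.     1.826 -1.4  ]
1.67 0.9 [0.601 0.201 0.296] cost 0.00000 [-0.228  0.567  1.254  0.839  1.663 -1.974]
1.67 1.1 [0.604 0.181 0.293] cost 0.00000 [-0.313  0.646  1.288  0.975  1.748 -2.09 ]
```

Emit:
{"op": "step_arm", "data": {"commands": [[0,0,0,0,-0.05,0,0],[0,0,0.5,0,-0.1,0,0],[0,0,1,0.3,-0.15,0,0],[0,0,2,0.3,-0.2,0,0],[0,0,3,0.3,-0.2,0,0]]}}

```text
time: 6.92
tool_pos: [0.5121, -0.2228, 0.3603]
tool_rot: [-3.141, 0.002, 0.175]
contact_force: [0.3, 1.3, -4.6]
opening: 0.0128
grip_force: 50.0
```

Emit:
{"op": "step_arm", "data": {"commands": [[0,0.4,2,0,0,0,0.06],[0,0.8,4,0,0,0,0.17],[0,1.3,6,0,0,0,0.29],[0,1.7,8,0,0,0,0.4],[0,2.2,10,0,0,0,0.52]]}}

```text
time: 7.33
tool_pos: [0.5339, -0.1235, 0.3598]
tool_rot: [-3.137, 0.001, 0.698]
contact_force: [-0.9, 0.6, -6.5]
opening: 0.013
grip_force: 50.0
```

Emit:
{"op": "step_arm", "data": {"commands": [[0,0.4,2,0,0,0,0.115],[0,0.8,4,0,0,0,0.23],[0,1.3,6,0,0,0,0.345],[0,1.7,8,0,0,0,0.46],[0,2.2,10,0,0,0,0.575]]}}

```text
time: 7.75
tool_pos: [0.5558, -0.0236, 0.3598]
tool_rot: [-3.137, -0.001, 1.274]
contact_force: [0.2, -0.8, -5.7]
opening: 0.0131
grip_force: 50.0
```

Emit:
{"op": "step_arm", "data": {"commands": [[0,0.4,2,0,0,0,0.115],[0,0.8,4,0,0,0,0.23],[0,1.3,6,0,0,0,0.345],[0,1.7,8,0,0,0,0.46],[0,2.2,10,0,0,0,0.575]]}}

```text
time: 8.17
tool_pos: [0.5778, 0.0762, 0.3596]
tool_rot: [-3.138, -0.003, 1.849]
contact_force: [0.9, 0.5, -5.9]
opening: 0.0131
grip_force: 50.0
```

Emit:
{"op": "step_arm", "data": {"commands": [[0,0.4,2,0,0,0,0.115],[0,0.8,4,0,0,0,0.23],[0,1.3,6,0,0,0,0.345],[0,1.7,8,0,0,0,0.46],[0,2.2,10,0,0,0,0.575]]}}

```text
time: 8.58
tool_pos: [0.5998, 0.176, 0.3595]
tool_rot: [-3.139, -0.004, 2.424]
contact_force: [0.4, -0.1, -5.0]
opening: 0.013
grip_force: 50.0
```

Emit:
{"op": "step_arm", "data": {"commands": [[0,0.4,2,0,0,0,0.115],[0,0.8,4,0,0,0,0.23],[0,1.3,5.5,0,0,0,0.345],[0,1.6,6.5,0,0,0,0.46],[0,2,7,0,0,0,0.505]]}}

```text
time: 9.0
tool_pos: [0.6196, 0.2468, 0.359]
tool_rot: [-3.141, -0.006, 2.931]
contact_force: [-0.3, 0.5, -4.9]
opening: 0.0132
grip_force: 50.0
```

```bash
python3 - <<'E'
from h import *
s=observe();print(s["time"],s["qpos"].round(3),s["tool_pos"].round(4),s["tool_rot"].round(4),s["opening"],s["contact_force"],s["torque"])
a=read_camera("top")[:,:,::-1];b=read_camera("side")[:,:,::-1]
cv2.imwrite("pics/c2.png",np.hstack([cv2.resize(a[120:360,160:400],(400,400),interpolation=2),cv2.resize(b[50:290,220:460],(400,400),interpolation=2)]))
E
```

```text
9.0 [ 0.263  0.604  0.674  0.002  1.869 -1.097] [0.6196 0.2468 0.359 ] [-3.1412 -0.0057  2.9314] 0.013236424077369595 [-0.31584333  0.47165001 -4.91011644] [-0.01487525  0.08362655 -0.01920417]
```

View pics/c2.png

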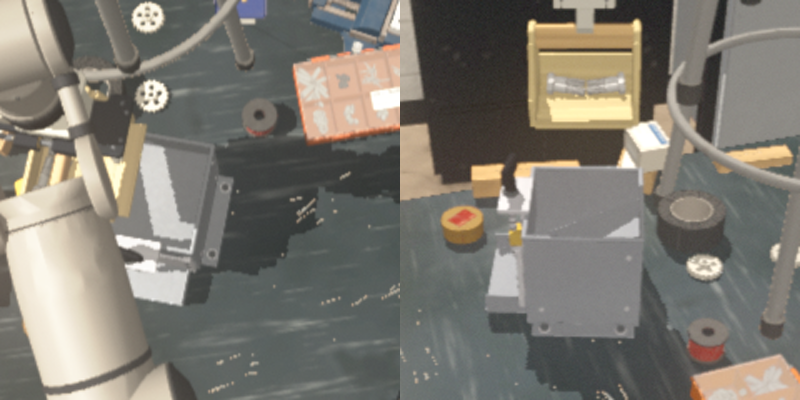

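Emit:
{"op": "step_arm", "data": {"commands": [[0,-0.1,-0.3,-1.2,0.117,-0.025,0],[0,-0.1,-0.6,-2.5,0.235,-0.05,0],[0,-0.2,-0.9,-3.7,0.352,-0.075,0],[0,-0.2,-1.2,-5,0.47,-0.1,0],[0,-0.3,-1.5,-6.2,0.587,-0.125,0]]}}

```text
time: 9.52
tool_pos: [0.6171, 0.2286, 0.2992]
tool_rot: [2.537, -0.005, 2.92]
contact_force: [-0.6, 0.6, -6.4]
opening: 0.0126
grip_force: 50.0
```

Emit:
{"op": "step_arm", "data": {"commands": [[0,0,0,0,0,0,0],[0,-0.2,-0.8,0.1,0.073,-0.016,0],[0,-0.3,-1.6,0.2,0.147,-0.031,0],[0,-0.5,-2.3,0.3,0.22,-0.047,0],[0,-0.7,-3.1,0.4,0.293,-0.063,0]]}}

```text
time: 9.93
tool_pos: [0.6111, 0.1985, 0.3051]
tool_rot: [2.241, -0.004, 2.926]
contact_force: [-0.3, 0.0, -3.0]
opening: 0.013
grip_force: 50.0
```

Emit:
{"op": "step_arm", "data": {"commands": [[0,-0.2,-0.7,0,0.06,-0.013,0],[0,-0.3,-1.4,0,0.12,-0.026,0],[0,-0.4,-2,-0.2,0.18,-0.038,0],[0,-0.4,-2,-0.2,0.18,-0.038,0],[0,-0.4,-2,-0.2,0.18,-0.038,0]]}}

```text
time: 10.35
tool_pos: [0.6071, 0.1783, 0.3012]
tool_rot: [2.061, -0.009, 2.927]
contact_force: [-0.5, -0.7, -2.4]
opening: 0.0135
grip_force: 50.0
```

```bash
python3 - <<'E'
from h import *
s=observe();print(s["time"],s["qpos"].round(3),s["tool_pos"].round(4),s["tool_rot"].round(4),s["opening"],s["contact_force"],s["torque"])
a=read_camera("top")[:,:,::-1];b=read_camera("side")[:,:,::-1]
cv2.imwrite("pics/c3.png",np.hstack([cv2.resize(a[120:360,160:400],(400,400),interpolation=2),cv2.resize(b[50:290,220:460],(400,400),interpolation=2)]))
E
```

```text
10.35 [-0.355  0.475  1.553  1.069  1.477 -2.03 ] [0.6071 0.1783 0.3012] [ 2.0609 -0.0091  2.9272] 0.013455096715883548 [-0.49343092 -0.74740769 -2.41154173] [-1.10065878  0.21083533 -0.04132817]
```

View pics/c3.png

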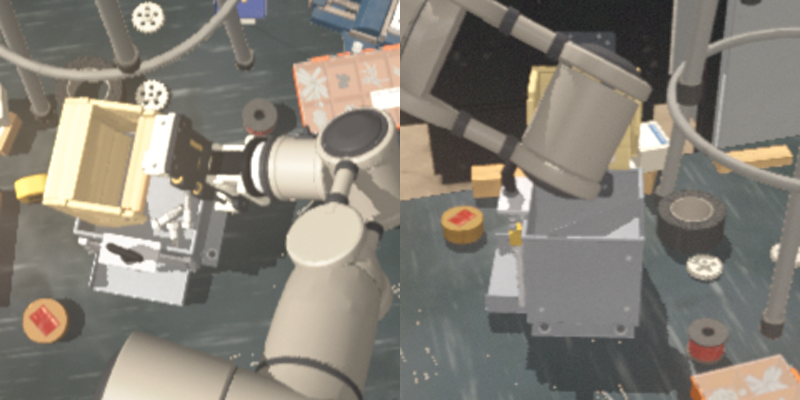

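Emit:
{"op": "step_arm", "data": {"commands": [[0,0.2,1,1.5,-0.106,0.023,0],[0,0.4,1.8,3,-0.212,0.045,0],[0,0.6,2.6,4,-0.318,0.068,0],[0,0.7,3.3,5,-0.424,0.09,0],[0,0.8,4,6,-0.53,0.113,0]]}}

```text
time: 10.87
tool_pos: [0.6146, 0.2198, 0.3651]
tool_rot: [2.605, 0.001, 2.922]
contact_force: [-0.0, 1.0, -3.1]
opening: 0.0133
grip_force: 50.0
```

Emit:
{"op": "step_arm", "data": {"commands": [[0,0.1,0.5,0,-0.106,0.023,0],[0,0.2,1,0,-0.212,0.045,0],[0,0.4,1.5,0,-0.318,0.068,0],[0,0.5,2,0,-0.424,0.09,0],[0,0.6,2.6,0,-0.53,0.113,0]]}}

```text
time: 11.28
tool_pos: [0.6202, 0.2465, 0.3649]
tool_rot: [-3.139, 0.006, 2.922]
contact_force: [0.7, 0.3, -2.7]
opening: 0.0131
grip_force: 50.0
```

Emit:
{"op": "step_arm", "data": {"commands": [[0,-0.4,-2,0,0,0,-0.11],[0,-0.9,-4,0,0,0,-0.22],[0,-1.3,-6,0,0,0,-0.33],[0,-1.7,-8,0,0,0,-0.44],[0,-2.2,-10,0,0,0,-0.55]]}}

```text
time: 11.7
tool_pos: [0.5983, 0.1458, 0.3629]
tool_rot: [3.139, 0.002, 2.368]
contact_force: [0.0, -0.9, -2.8]
opening: 0.0132
grip_force: 50.0
```

Emit:
{"op": "step_arm", "data": {"commands": [[0,-0.4,-2,0,0,0,-0.11],[0,-0.9,-4,0,0,0,-0.22],[0,-1.3,-6,0,0,0,-0.33],[0,-1.7,-8,0,0,0,-0.44],[0,-2.2,-10,0,0,0,-0.55]]}}

```text
time: 12.12
tool_pos: [0.5765, 0.0454, 0.3632]
tool_rot: [3.138, 0.001, 1.818]
contact_force: [0.6, 0.2, -2.3]
opening: 0.0132
grip_force: 50.0
```

Emit:
{"op": "step_arm", "data": {"commands": [[0,-0.4,-2,0,0,0,-0.11],[0,-0.9,-4,0,0,0,-0.22],[0,-1.3,-6,0,0,0,-0.33],[0,-1.7,-8,0,0,0,-0.44],[0,-2.2,-10,0,0,0,-0.55]]}}

```text
time: 12.53
tool_pos: [0.5548, -0.0547, 0.3632]
tool_rot: [3.138, -0.0, 1.268]
contact_force: [0.3, 0.1, -2.2]
opening: 0.0133
grip_force: 50.0
```

Emit:
{"op": "step_arm", "data": {"commands": [[0,-0.4,-2,0,0,0,-0.11],[0,-0.9,-4,0,0,0,-0.22],[0,-1.3,-6,0,0,0,-0.33],[0,-1.7,-8,0,0,0,-0.44],[0,-2.2,-10,0,0,0,-0.55]]}}

```text
time: 12.95
tool_pos: [0.533, -0.1548, 0.3632]
tool_rot: [3.138, -0.001, 0.718]
contact_force: [0.4, -0.8, -2.4]
opening: 0.0133
grip_force: 50.0
```

Emit:
{"op": "step_arm", "data": {"commands": [[0,-0.4,-2,0,0,0,-0.11],[0,-0.9,-4,0,0,0,-0.22],[0,-1.3,-6,0,0,0,-0.33],[0,-1.7,-8,0,0,0,-0.44],[0,-2,-10,0,0,0,-0.55]]}}

```text
time: 13.37
tool_pos: [0.5131, -0.2549, 0.3633]
tool_rot: [3.139, -0.003, 0.168]
contact_force: [-0.6, -0.3, -2.9]
opening: 0.0131
grip_force: 50.0
```

```bash
python3 - <<'E'
from h import *
s=observe();print(s["time"],s["qpos"].round(3),s["tool_pos"].round(4),s["tool_rot"].round(4),s["opening"],s["contact_force"])
cv2.imwrite("pics/c4.png",cv2.resize(read_camera("top")[120:320,160:360,::-1],(600,600),interpolation=2))
E
```

```text
13.3667 [-0.595  0.373  1.038 -0.     1.727  0.809] [ 0.5131 -0.2549  0.3633] [ 3.1391e+00 -2.5000e-03  1.6750e-01] 0.013083594738545421 [-0.58878343 -0.31830563 -2.8805819 ]
```

View pics/c4.png

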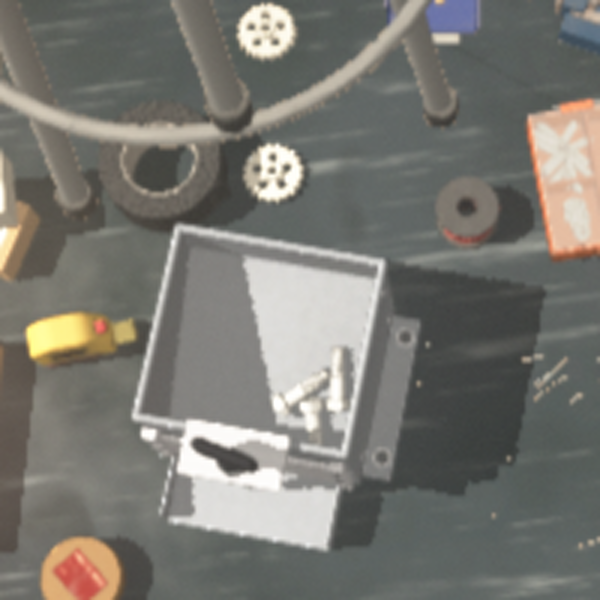

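Emit:
{"op": "step_arm", "data": {"commands": [[0,0,0,-2,0,0,0],[0,0,0,-5,0,0,0],[0,0,0,-8.5,0,0,0],[0,0,0,-12,0,0,0],[0,0,0,-15.5,0,0,0]]}}

```text
time: 13.83
tool_pos: [0.5138, -0.2542, 0.2068]
tool_rot: [3.139, -0.003, 0.174]
contact_force: [0.3, 0.3, -2.9]
opening: 0.0133
grip_force: 50.0
```

Emit:
{"op": "step_arm", "data": {"commands": [[0,0,0,-3,0,0,0],[0,0,0,-6,0,0,0],[0,0,0,-8.5,0,0,0],[0,0,0,-10.5,0,0,0],[0,0,0,-11.5,0,0,0]]}}

```text
time: 14.25
tool_pos: [0.5129, -0.2537, 0.09]
tool_rot: [-3.141, 0.001, 0.174]
contact_force: [-0.1, -0.2, -2.9]
opening: 0.013
grip_force: 50.0
```

Emit:
{"op": "step_arm", "data": {"commands": [[0,0,0,-0.3,0,0,0],[0,0,0,-0.6,0,0,0],[0,0,0,-0.8,0,0,0],[0,0,0,-1,0,0,0],[0,0,0,-1,0,0,0]]}}

```text
time: 14.67
tool_pos: [0.5141, -0.2564, 0.0835]
tool_rot: [3.138, -0.003, 0.173]
contact_force: [-0.2, -2.0, 3.1]
opening: 0.0131
grip_force: 50.0
```

Emit:
{"op": "step_arm", "data": {"commands": [[1,0,0,0.1,0,0,0],[1,0,0,0.1,0,0,0],[1,0,0,0.1,0,0,0],[1,0,0,0.1,0,0,0],[1,0,0,0.1,0,0,0]]}}

```text
time: 15.08
tool_pos: [0.5126, -0.2552, 0.0822]
tool_rot: [-3.142, 0.0, 0.173]
contact_force: [-0.3, -0.5, -0.2]
opening: 0.042
grip_force: 0.0
```

Emit:
{"op": "step_arm", "data": {"commands": [[1,0,0,2,0,0,0],[1,0,0,5,0,0,0],[1,0,0,9,0,0,0],[1,0,0,13,0,0,0],[1,0,0,17,0,0,0]]}}

```text
time: 15.5
tool_pos: [0.5123, -0.2549, 0.2539]
tool_rot: [-3.141, 0.001, 0.173]
contact_force: [0.7, -0.7, -0.2]
opening: 0.0751
grip_force: 0.0
```

```bash
python3 - <<'E'
from h import *
s=observe();print(s["time"],s["qpos"].round(3),s["tool_pos"].round(4),s["tool_rot"].round(4),s["opening"],s["contact_force"])
im=read_camera("top");np.save("t.npy",im)
g=im[255:290,212:258].max(2)
m=(g<50).astype(np.uint8);n,l,st,c=cv2.connectedComponentsWithStats(m)
for i in range(1,n):
    if st[i,4]>20:
        pts=np.argwhere(l==i)[:,::-1].astype(np.float32)+[212,255]
        W=np.array([onz("top",p,.225)[:2] for p in pts]);c0=W.mean(0);w,v=np.linalg.eigh(np.cov((W-c0).T))
        print(st[i],pts.mean(0),c0,np.arctan2(v[1,1],v[0,1]),np.sqrt(w*12),onz("top",(pts.min(0)+pts.max(0))/2,.227))
cv2.imwrite("pics/k.png",np.hstack([cv2.resize(im[250:295,205:265,::-1],(400,300),interpolation=0),cv2.resize(read_camera("side")[250:430,230:470,::-1],(400,300),interpolation=2)]))
E
```

```text
15.5 [-0.596  0.397  1.29  -0.     1.455  0.802] [ 0.5123 -0.2549  0.2539] [-3.1411e+00  6.0000e-04  1.7280e-01] 0.07514715289016236 [ 0.67952192 -0.72080645 -0.20682426]
```

View pics/k.png

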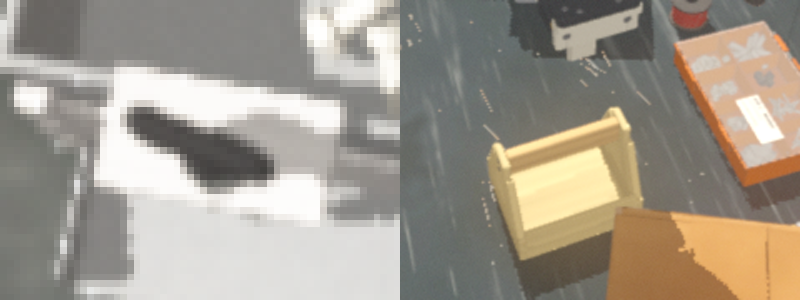

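Emit:
{"op": "step_arm", "data": {"commands": [[1,-0.1,3,2,0,0,0.067],[1,-0.2,6,4,0,0,0.134],[1,-0.2,9,4,0,0,0.2],[1,-0.3,12,4,0,0,0.27],[1,-0.4,15,4,0,0,0.337]]}}

```text
time: 16.02
tool_pos: [0.5084, -0.1039, 0.2921]
tool_rot: [3.141, -0.0, 0.513]
contact_force: [1.1, 0.2, -0.7]
opening: 0.0918
grip_force: 0.0
```

Emit:
{"op": "step_arm", "data": {"commands": [[1,-0.1,3,0,0,0,0.067],[1,-0.2,6,0,0,0,0.134],[1,-0.2,9,0,0,0,0.2],[1,-0.3,12,0,0,0,0.27],[1,-0.4,15,0,0,0,0.337]]}}

```text
time: 16.43
tool_pos: [0.5043, 0.0462, 0.2917]
tool_rot: [-3.141, 0.0, 0.85]
contact_force: [0.4, 0.1, 0.6]
opening: 0.0918
grip_force: 0.0
```

Emit:
{"op": "step_arm", "data": {"commands": [[1,-0.1,3,0,0,0,0.067],[1,-0.2,6,0,0,0,0.134],[1,-0.2,9,0,0,0,0.2],[1,-0.3,12,0,0,0,0.27],[1,-0.4,15.2,0,0,0,0.337]]}}

```text
time: 16.85
tool_pos: [0.5003, 0.198, 0.2917]
tool_rot: [-3.141, 0.001, 1.187]
contact_force: [0.8, -0.7, 0.3]
opening: 0.0917
grip_force: 0.0
```

Emit:
{"op": "step_arm", "data": {"commands": [[1,0,0,-1,0,0,0],[1,0,0,-3,0,0,0],[1,0,0,-5,0,0,0],[1,0,0,-5,0,0,0],[1,0,0,-5,0,0,0]]}}

```text
time: 17.27
tool_pos: [0.5001, 0.1967, 0.2414]
tool_rot: [-3.139, 0.002, 1.184]
contact_force: [0.5, 0.3, 0.4]
opening: 0.0921
grip_force: 0.0
```

```bash
python3 - <<'E'
from h import *
s=observe();print(s["time"],s["qpos"].round(3),s["tool_pos"].round(4),s["tool_rot"].round(4),s["opening"],s["contact_force"])
cv2.imwrite("pics/k2.png",np.hstack([cv2.resize(read_camera("side")[100:190,230:350,::-1],(400,300),interpolation=2),cv2.resize(read_camera("top")[240:300,200:280,::-1],(400,300),interpolation=2)]))
E
```

```text
17.2667 [ 0.232  0.338  1.413 -0.     1.394  0.619] [0.5001 0.1967 0.2414] [-3.1395e+00  1.6000e-03  1.1838e+00] 0.09212988564513924 [0.46122858 0.25492699 0.38725761]
```

View pics/k2.png

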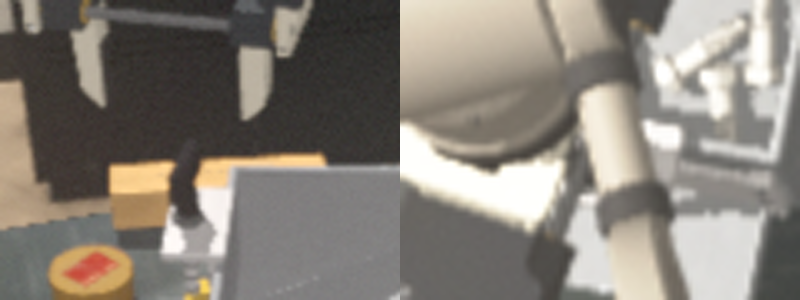

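Emit:
{"op": "step_arm", "data": {"commands": [[1,0,0,-1.5,0,0,0],[1,0,0,-3,0,0,0],[0.6,0,0,-4.3,0,0,0],[0.2,0,0,-4.3,0,0,0],[0,0,0,-4.3,0,0,0]], "grip_force": 45}}

```text
time: 17.78
tool_pos: [0.5011, 0.1967, 0.2001]
tool_rot: [3.141, -0.0, 1.183]
contact_force: [0.7, -0.0, -0.1]
opening: 0.0762
grip_force: 0.0
```

Emit:
{"op": "step_arm", "data": {"commands": [[0,0,0,0,0,0,0],[0,0,0,0,0,0,0],[0,0,0,0,0,0,0],[0,0,0,0,0,0,0],[0,0,0,0,0,0,0]]}}

```text
time: 18.2
tool_pos: [0.5008, 0.1968, 0.1996]
tool_rot: [3.141, -0.0, 1.184]
contact_force: [-0.7, -0.1, 0.0]
opening: 0.0429
grip_force: 0.0
```

Emit:
{"op": "step_arm", "data": {"commands": [[0,0,0,0,0,0,0],[0,0,0,0,0,0,0],[0,0,0,0,0,0,0],[0,0,0,0,0,0,0],[0,0,0,0,0,0,0]]}}

```text
time: 18.62
tool_pos: [0.5009, 0.1968, 0.1994]
tool_rot: [3.141, -0.0, 1.184]
contact_force: [2.1, -1.6, 9.8]
opening: 0.0098
grip_force: 5.4
```

```bash
python3 - <<'E'
from h import *
s=observe();print(s["time"],s["qpos"].round(3),s["tool_pos"].round(4),s["tool_rot"].round(4),s["opening"],s["grip_force"],s["contact_force"],s["torque"])
E
```

```text
18.6167 [ 0.232  0.366  1.488 -0.     1.287  0.619] [0.5009 0.1968 0.1994] [ 3.1411e+00 -1.0000e-04  1.1838e+00] 0.00980487355721249 5.383250489830971 [ 2.05728607 -1.58794236  9.84622231] [-0.50130442 -0.31689678 -0.032201  ]
```

Emit:
{"op": "step_arm", "data": {"commands": [[0,0,0,0,0,0,0],[0,0,0,0,0,0,0],[0,0,0,0,0,0,-0.05],[0,0,0,0,0,0,-0.15],[0,0,0,0,0,0,-0.25]]}}

```text
time: 19.03
tool_pos: [0.501, 0.1969, 0.1998]
tool_rot: [3.141, -0.001, 0.929]
contact_force: [0.7, 0.6, 3.6]
opening: 0.0005
grip_force: 1.9
```

Emit:
{"op": "step_arm", "data": {"commands": [[0,0,0,0,0,0,-0.1],[0,0,0,0,0,0,-0.2],[0,0,0,0,0,0,-0.3],[0,0,0,0,0,0,-0.4],[0,0,0,0,0,0,-0.5]]}}

```text
time: 19.45
tool_pos: [0.501, 0.1969, 0.1998]
tool_rot: [3.141, -0.001, 0.429]
contact_force: [0.8, 0.3, 3.7]
opening: 0.0003
grip_force: 1.9
```

Emit:
{"op": "step_arm", "data": {"commands": [[0,0,0,0,0,0,-0.1],[0,0,0,0,0,0,-0.2],[0,0,0,0,0,0,-0.3],[0,0,0,0,0,0,-0.4],[0,0,0,0,0,0,-0.45]]}}

```text
time: 19.87
tool_pos: [0.501, 0.1968, 0.1997]
tool_rot: [-3.141, -0.001, -0.021]
contact_force: [-0.0, -0.2, 3.3]
opening: 0.0004
grip_force: 1.9
```

```bash
cat > o.py <<'E'
from h import *
s=observe();print(s["time"],s["qpos"].round(3),s["tool_pos"].round(4),s["tool_rot"].round(4),round(s["opening"],4),s["grip_force"],s["contact_force"].round(1),s["torque"].round(3),s["joint_efforts"][5].round(3))
E
python3 o.py
```

```text
19.8667 [ 0.232  0.365  1.488 -0.     1.287  1.824] [0.501  0.1968 0.1997] [-3.1414e+00 -1.1000e-03 -2.1400e-02] 0.0004 1.8892116399365477 [-0.  -0.2  3.3] [-0.019  0.136 -0.016] -0.122
```

```bash
python3 - <<'E'
from h import *
c=np.array([.5005,.197,0]);
for a in(1.163,):
  u=np.array([np.cos(a),np.sin(a),0])*.027
  for z in(.199,.227):
    print(z,[tuple(np.round(pix(n,c+t*u+[0,0,z]),1)) for n in("top","side") for t in(1,-1)])
for n in("top","side"):
    im=read_camera(n);cv2.imwrite(f"pics/n_{n}.png",im[:,:,::-1])
im=cv2.imread("pics/side0.png");g=im[130:180,275:305].max(2);ys,xs=np.where(g<45)
print("side0 dark by row:",[(y+130,275+xs[ys==y].min(),275+xs[ys==y].max(),int((ys==y).sum())) for y in range(8,42,2) if (ys==y).any()])
im=cv2.imread("pics/top0.png");g=im[258:285,215:255].max(2);ys,xs=np.where(g<60)
print("top0 dark by col:",[(x+215,258+ys[xs==x].min(),258+ys[xs==x].max()) for x in range(0,40,2) if (xs==x).any()])
E
```

```text
0.199 [(np.float64(226.9), np.float64(268.9)), (np.float64(248.1), np.float64(276.9)), (np.float64(288.3), np.float64(150.3)), (np.float64(281.9), np.float64(163.0))]
0.227 [(np.float64(224.9), np.float64(267.0)), (np.float64(246.6), np.float64(275.1)), (np.float64(287.6), np.float64(140.2)), (np.float64(281.1), np.float64(152.7))]
side0 dark by row: []
top0 dark by col: [(237, np.int64(275), np.int64(275))]
```

```bash
python3 - <<'E'
import cv2,numpy as np
a=cv2.imread("pics/n_side.png")[110:200,240:330];b=cv2.imread("pics/n_top.png")[225:315,190:280]
cv2.imwrite("pics/n.png",np.hstack([cv2.resize(i,(400,400),interpolation=cv2.INTER_CUBIC) for i in(a,b)]))
E
```

```text
(no output)
```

View pics/n.png

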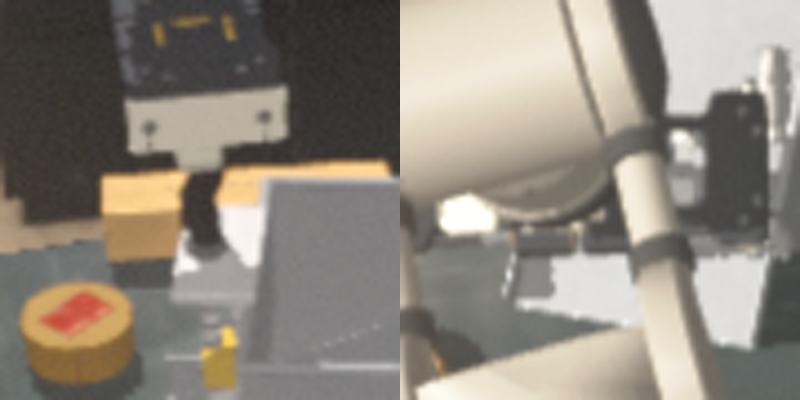

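Emit:
{"op": "step_arm", "data": {"commands": [[0.2,0,0,2,0,0,0],[0.5,0,0,4,0,0,0.12],[1,0,0,4,0,0,0.24],[1,0,0,4,0,0,0.36],[1,0,0,4,0,0,0.48]]}}

```text
time: 20.38
tool_pos: [0.5005, 0.1967, 0.2392]
tool_rot: [3.142, 0.0, 0.472]
contact_force: [0.2, 0.5, 0.6]
opening: 0.029
grip_force: 0.0
```

Emit:
{"op": "step_arm", "data": {"commands": [[0.7,0,0,0,0,0,0.12],[0.7,0,0,0,0,0,0.24],[0.7,0,0,0,0,0,0.36],[0.7,0,0,0,0,0,0.48],[0.7,0,0,0,0,0,0.6]]}}

```text
time: 20.8
tool_pos: [0.5004, 0.1967, 0.2387]
tool_rot: [-3.141, 0.001, 1.072]
contact_force: [-0.6, 0.2, -0.2]
opening: 0.0614
grip_force: 0.0
```

Emit:
{"op": "step_arm", "data": {"commands": [[0.6,0,0,0,0,0,0.12],[0.6,0,0,0,0,0,0.12],[0.6,0,0,0,0,0,0.12],[0.6,0,0,0,0,0,0.12],[0.6,0,0,0,0,0,0.12]]}}

```text
time: 21.22
tool_pos: [0.5006, 0.1968, 0.2391]
tool_rot: [-3.141, 0.0, 1.182]
contact_force: [-0.2, 0.3, -0.5]
opening: 0.0551
grip_force: 0.0
```

```bash
python3 o.py; python3 - <<'E'
from h import *
s=observe();im=read_camera("side")
T=R=None
yaw=s["tool_rot"][2];ty=np.array([np.sin(yaw),-np.cos(yaw),0])
for d in(-s["opening"]/2-.005,s["opening"]/2+.005):
    for z in(0,.025): print(round(d,3),z,np.round(pix("side",s["tool_pos"]+d*ty+[0,0,z]),1))
cv2.imwrite("pics/m.png",im[:,:,::-1])
# bright (finger) lowest rows in region, against dark cupboard background
g=im[100:175,240:330];m=(g.min(2)>110)&(g.max(2).astype(int)-g.min(2)<45)
for x in range(0,90,2):
    r=np.where(m[:,x])[0]
    if len(r):print(240+x,[100+int(a[0]) for a in np.split(r,np.where(np.diff(r)>1)[0]+1)],[100+int(a[-1]) for a in np.split(r,np.where(np.diff(r)>1)[0]+1)])
k=im[130:175,275:300].max(2)
print("knob dark",[(130+y,275+np.where(k[y]<60)[0]) for y in range(0,45,4)])
E
```

```text
21.2167 [ 0.232  0.338  1.418 -0.     1.386  0.621] [0.5006 0.1968 0.2391] [-3.1414e+00  2.0000e-04  1.1819e+00] 0.0551 0.0 [-0.2  0.3 -0.5] [-0.121  0.099 -0.027] 0.021
-0.033 0 [270.5 140.5]
-0.033 0.025 [269.6 131. ]
0.033 0 [297.9 143.3]
0.033 0.025 [297.4 133.8]
240 [100, 155, 167] [110, 155, 167]
242 [100, 105, 166] [101, 108, 167]
244 [100, 161] [101, 161]
246 [100, 165] [101, 165]
248 [162, 165, 170] [162, 166, 170]
250 [162, 164, 166, 172] [162, 164, 170, 172]
252 [162, 164, 167] [162, 164, 173]
254 [161, 164, 168] [161, 165, 173]
256 [161, 163, 168] [161, 163, 173]
258 [163, 165, 171] [163, 169, 172]
260 [111, 163, 165] [115, 163, 172]
262 [111, 163] [126, 172]
264 [109] [129]
266 [107] [131]
268 [103, 107, 120] [103, 113, 133]
278 [170] [174]
280 [164] [174]
282 [162] [174]
284 [168] [174]
286 [168] [174]
288 [168] [174]
290 [156, 166] [164, 174]
292 [156] [174]
294 [115, 156] [128, 174]
296 [114, 156] [135, 174]
298 [115, 154] [134, 174]
300 [115, 150, 168, 172] [132, 166, 168, 174]
302 [115, 150] [127, 174]
304 [150] [174]
306 [107, 150] [108, 174]
308 [108, 150] [109, 1
[... 152 characters left out ...]
2 [100, 150] [104, 174]
324 [150] [174]
326 [150] [174]
328 [149] [174]
knob dark [(130, array([275, 276, 277, 278, 279, 280, 281, 282, 283, 284, 285, 286, 287,
       288, 289, 290, 291])), (134, array([276, 277, 279, 280, 282, 283, 284, 285, 286, 287, 288, 289, 290,
       291, 292])), (138, array([276, 280, 281, 282, 283, 284, 289, 291, 292, 294, 295, 296, 297,
       298, 299])), (142, array([275, 276, 277, 279, 281, 283, 290, 291, 296, 297, 298, 299])), (146, array([289])), (150, array([], dtype=int64)), (154, array([], dtype=int64)), (158, array([], dtype=int64)), (162, array([], dtype=int64)), (166, array([], dtype=int64)), (170, array([], dtype=int64)), (174, array([], dtype=int64))]
```

Emit:
{"op": "step_arm", "data": {"commands": [[0.6,0,0,-1.5,0,0,0],[0.6,0,0,-3,0,0,0],[0.6,0,0,-4.5,0,0,0],[0.6,0,0,-5.5,0,0,0],[0.6,0,0,-6,0,0,0]]}}

```text
time: 21.68
tool_pos: [0.5, 0.1966, 0.1778]
tool_rot: [-3.14, 0.001, 1.183]
contact_force: [-0.6, 0.3, 0.4]
opening: 0.0553
grip_force: 0.0
```

Emit:
{"op": "step_arm", "data": {"commands": [[0,0,0,0,0,0,0],[0,0,0,0,0,0,0],[0,0,0,0,0,0,0],[0,0,0,0,0,0,0],[0,0,0,0,0,0,0]]}}

```text
time: 22.1
tool_pos: [0.501, 0.1969, 0.1799]
tool_rot: [3.14, -0.001, 1.184]
contact_force: [0.7, 0.1, 0.5]
opening: 0.0262
grip_force: 0.0
```

Emit:
{"op": "step_arm", "data": {"commands": [[0,0,0,0,0,0,0],[0,0,0,0,0,0,0],[0,0,0,0,0,0,0],[0,0,0,0,0,0,0],[0,0,0,0,0,0,0]]}}

```text
time: 22.52
tool_pos: [0.501, 0.1967, 0.1795]
tool_rot: [3.141, -0.0, 1.184]
contact_force: [0.6, -1.1, 1.6]
opening: 0.0115
grip_force: 44.9
```

```bash
python3 o.py
```

```text
22.5167 [ 0.232  0.382  1.52  -0.     1.238  0.619] [0.501  0.1967 0.1795] [ 3.1409e+00 -3.0000e-04  1.1837e+00] 0.0115 44.88783895969391 [ 0.6 -1.1  1.6] [-0.162 -0.081 -0.086] -0.081
```

Emit:
{"op": "step_arm", "data": {"commands": [[0,0,0,0,0,0,-0.05],[0,0,0,0,0,0,-0.13],[0,0,0,0,0,0,-0.21],[0,0,0,0,0,0,-0.3],[0,0,0,0,0,0,-0.4]]}}

```text
time: 22.93
tool_pos: [0.4996, 0.1976, 0.1795]
tool_rot: [-3.139, 0.0, 0.78]
contact_force: [-5.8, 3.2, 4.0]
opening: 0.0116
grip_force: 45.0
```

```bash
python3 o.py
```

```text
22.9333 [0.233 0.382 1.521 0.002 1.241 1.023] [0.4996 0.1976 0.1795] [-3.1393e+00  4.0000e-04  7.8000e-01] 0.0116 44.96910095214844 [-5.8  3.2  4. ] [0.49  0.931 0.152] -1.592
```

Emit:
{"op": "step_arm", "data": {"commands": [[0,-0.1,0.1,0,0,0,-0.09],[0,-0.1,0.1,0,0,0,-0.18],[0,-0.1,0.1,0,0,0,-0.27],[0,-0.1,0.1,0,0,0,-0.36],[0,-0.1,0.1,0,0,0,-0.45]]}}

```text
time: 23.35
tool_pos: [0.4986, 0.1992, 0.1795]
tool_rot: [-3.139, 0.001, 0.33]
contact_force: [-5.0, 5.4, 4.0]
opening: 0.011
grip_force: 45.0
```

Emit:
{"op": "step_arm", "data": {"commands": [[0,0,0,0,0,0,-0.09],[0,0,0,0,0,0,-0.18],[0,0,0,0,0,0,-0.27],[0,0,0,0,0,0,-0.36],[0,0,0,0,0,0,-0.4]]}}

```text
time: 23.77
tool_pos: [0.4983, 0.2009, 0.1795]
tool_rot: [-3.137, 0.002, -0.07]
contact_force: [-4.3, 12.5, 2.7]
opening: 0.0113
grip_force: 45.0
```

```bash
python3 o.py
```

```text
23.7667 [0.237 0.381 1.522 0.006 1.239 1.876] [0.4983 0.2009 0.1795] [-3.1367e+00  2.2000e-03 -6.9600e-02] 0.0113 44.98465418815613 [-4.3 12.5  2.7] [1.793 0.863 0.162] 0.179
```

Emit:
{"op": "step_arm", "data": {"commands": [[0,-0.1,0.1,0,0,0,-0.04],[0,-0.1,0.2,0,0,0,-0.08],[0,-0.1,0.2,0,0,0,-0.11],[0,-0.1,0.2,0,0,0,-0.14],[0,-0.1,0.2,0,0,0,-0.14]]}}

```text
time: 24.18
tool_pos: [0.4985, 0.2014, 0.1795]
tool_rot: [-3.139, 0.0, -0.207]
contact_force: [-1.2, 5.6, 1.6]
opening: 0.0114
grip_force: 44.9
```

```bash
python3 o.py
```

```text
24.1833 [0.24  0.381 1.522 0.003 1.238 2.017] [0.4985 0.2014 0.1795] [-3.139e+00  4.000e-04 -2.071e-01] 0.0114 44.92160618305206 [-1.2  5.6  1.6] [0.861 0.278 0.008] 0.435
```

Emit:
{"op": "step_arm", "data": {"commands": [[0,0,0,0,0,0,-0.03],[0,0,0,0,0,0,-0.05],[0,0,0,0,0,0,-0.07],[0,0,0,0,0,0,-0.07],[0,0,0,0,0,0,-0.07]]}}

```text
time: 24.6
tool_pos: [0.4985, 0.2015, 0.1795]
tool_rot: [-3.139, 0.0, -0.274]
contact_force: [0.1, 5.6, 1.7]
opening: 0.0117
grip_force: 46.6
```

```bash
python3 o.py
```

```text
24.6 [2.400e-01 3.810e-01 1.522e+00 2.000e-03 1.238e+00 2.084e+00] [0.4985 0.2015 0.1795] [-3.1392e+00  3.0000e-04 -2.7360e-01] 0.0117 46.58327400684357 [0.1 5.6 1.7] [1.    0.329 1.   ] 1.042
```

Emit:
{"op": "step_arm", "data": {"commands": [[0,0,0,0,0,0,-0.02],[0,0,0,0,0,0,-0.04],[0,0,0,0,0,0,-0.06],[0,0,0,0,0,0,-0.06],[0,0,0,0,0,0,-0.06]]}}

```text
time: 25.02
tool_pos: [0.4983, 0.2015, 0.1795]
tool_rot: [-3.14, 0.001, -0.333]
contact_force: [-0.9, 6.3, 2.0]
opening: 0.0125
grip_force: 49.4
```

```bash
python3 o.py
```

```text
25.0167 [2.400e-01 3.810e-01 1.522e+00 2.000e-03 1.238e+00 2.143e+00] [0.4983 0.2015 0.1795] [-3.1395e+00  8.0000e-04 -3.3300e-01] 0.0125 49.39817760139704 [-0.9  6.3  2. ] [0.936 0.454 1.242] 1.274
```

Emit:
{"op": "step_arm", "data": {"commands": [[0,0,0,0,0,0,0.06],[0,0,0,0,0,0,0.14],[0,0,0,0,0,0,0.23],[0,0,0,0,0,0,0.32],[0,0,0,0,0,0,0.41]]}}

```text
time: 25.43
tool_pos: [0.4982, 0.2002, 0.1795]
tool_rot: [-3.141, 0.001, 0.078]
contact_force: [-1.3, 0.7, 2.9]
opening: 0.0116
grip_force: 45.0
```

Emit:
{"op": "step_arm", "data": {"commands": [[0,0,-0.1,0,0,0,0.09],[0,0,-0.1,0,0,0,0.18],[0,0,-0.1,0,0,0,0.27],[0,0,-0.1,0,0,0,0.36],[0,0,-0.1,0,0,0,0.45]]}}

```text
time: 25.85
tool_pos: [0.4988, 0.1983, 0.1795]
tool_rot: [3.141, 0.0, 0.528]
contact_force: [0.6, -2.9, 2.1]
opening: 0.0117
grip_force: 45.0
```

```bash
python3 o.py
```

```text
25.85 [ 2.360e-01  3.800e-01  1.524e+00 -1.000e-03  1.238e+00  1.279e+00] [0.4988 0.1983 0.1795] [3.1406e+00 1.0000e-04 5.2810e-01] 0.0117 45.018383860588074 [ 0.6 -2.9  2.1] [-0.639  0.022 -0.161] 1.293
```

Remaining turn: 1.36 − 0.53 = 0.83 rad.

Emit:
{"op": "step_arm", "data": {"commands": [[0,0,-0.1,0,0,0,0.09],[0,0,-0.1,0,0,0,0.18],[0,0,-0.1,0,0,0,0.27],[0,0,-0.1,0,0,0,0.36],[0,0,-0.1,0,0,0,0.45]]}}

```text
time: 26.27
tool_pos: [0.5002, 0.1969, 0.1795]
tool_rot: [3.138, -0.001, 0.978]
contact_force: [6.2, -3.7, -0.4]
opening: 0.0116
grip_force: 45.0
```

Emit:
{"op": "step_arm", "data": {"commands": [[0,0.1,0,0,0,0,0.09],[0,0.1,0,0,0,0,0.18],[0,0.1,0,0,0,0,0.27],[0,0.1,0,0,0,0,0.34],[0,0.1,0,0,0,0,0.38]]}}

```text
time: 26.68
tool_pos: [0.5017, 0.1963, 0.1795]
tool_rot: [3.137, 0.001, 1.357]
contact_force: [7.0, -4.7, -1.5]
opening: 0.0117
grip_force: 45.0
```

Emit:
{"op": "step_arm", "data": {"commands": [[0,0,0,0,0,0,0],[0,0,0,0,0,0,0],[0,0,0,0,0,0,0],[0,0,0,0,0,0,0],[0,0,0,0,0,0,0]]}}

```text
time: 27.1
tool_pos: [0.5017, 0.1963, 0.1795]
tool_rot: [3.137, 0.001, 1.353]
contact_force: [6.7, -5.7, -0.8]
opening: 0.0122
grip_force: 45.0
```

```bash
python3 o.py; python3 - <<'E'
from h import *
# bystanders: compare before/after, by colour centroid near their first positions (top view); bolts and tote by picture difference
a=cv2.imread("pics/top0.png");b=read_camera("top")[:,:,::-1]
for n,(x,y,w) in dict(tape=(183,233,26),tin=(187,313,22),spool=(316,189,20)).items():
    s=np.s_[y-w:y+w,x-w:x+w];print(n,np.abs(a[s].astype(int)-b[s]).mean().round(1))
sd=read_camera("side");t=sd[300:420,270:390];h=cv2.cvtColor(t,cv2.COLOR_RGB2HSV);cv2.imwrite("pics/end_top.png",b);cv2.imwrite("pics/end_side.png",sd[:,:,::-1])
k=cv2.imread("pics/side0.png")
m=cv2.inRange(h,(15,50,120),(35,255,255));print("tote px",cv2.countNonZero(m),cv2.boundingRect(m), cv2.boundingRect(cv2.inRange(cv2.cvtColor(k[300:420,270:390],cv2.COLOR_BGR2HSV),(15,50,120),(35,255,255))))
E
```

```text
27.1 [ 0.233  0.382  1.521 -0.003  1.236  0.451] [0.5017 0.1963 0.1795] [3.1372e+00 1.3000e-03 1.3534e+00] 0.0122 44.999218583106995 [ 6.7 -5.7 -0.8] [-1.06  -0.939  0.064] 0.061
tape 48.7
tin 47.7
spool 8.3
tote px 7088 (8, 0, 112, 120) (8, 1, 112, 119)
```

```bash
python3 -c "
from cell import *
print(hand_in())"
```

```text
the job is handed in; nothing more can be done
None
```

I handed the job in at about 27 s: bolts tipped into the hopper, empty tote back upright at its starting place, and the knob still gripped at 45 N, about 1.58 rad off the seat, but the hand-in gave no verdict. The bolt count (the tote's lost weight plus a picture showing three or four in the hopper), the seat (the wrist torque rising at the stop) and the final screw angle (the tool's turn from there) are inferred. In the last pictures I checked only the spool, by image difference; the tin and tape measure, whose patches differed strongly, probably hidden by the arm, looked undisturbed after the pour.

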